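Fill a kit box with bells at the tilted stand

TASK

Get the next ornament kit ready: set the empty red box on the tilted white filling plate, let go and let it slide home into the low corner against both stops, its long side along the longer stop. Then pick up the blue cup, pour all seven bells out of it into the box, and stand the empty cup upright on the table. The box must stay home in its corner, and the other things on the table are to be left where they are.

Things in the scene. Friction and masses are not known exactly. Their poses are not given: they have to be found in the camera images.
- box: Small open red kit box of smooth plastic, outside 120 (its x) x 66 (its y) x 50 mm tall, walls and floor 4 mm, 0.1 to 0.2 kg. Origin: centre of its underside, z up out of its mouth. It starts on the table, empty.
- stand: Fixed filling stand that carries the tilted plate: dark wooden base 170 x 210 mm on the table, four short posts; origin under its centre. Stop strips of wood, 10 mm thick and 12 mm high, run along the plate's two low edges. At home the box lies flat on the plate against both stops, its long side along the bed's y: box origin at x 33, y -60, z 0 mm in the bed's frame.
- bed: Slippery white tilted plate of the stand. Origin: its lowest inside corner, on the surface, where the stops meet (24 mm above table). x runs up the plate along one stop (rising about 18 degrees), -y up along the other, longer stop (about 15), z square out of it. Plate: x 0 to 150, y -190 to 0 mm; stops at x below 0 and y above 0. A box let go on it slides down into the corner by itself.
- cup: Blue flaring scoop cup, 54 mm tall, 48 mm across at the foot, 96 at the rim (wall leans out 24 degrees, 3 mm thick, floor 4 mm), about 0.11 kg, holding seven loose bells. Origin: centre of its underside, z up out of its mouth. Flat level handle along its -x: 12 mm thick (along y), z 34 to 52 mm, out to x -108 mm.
- cup_lip (a point): point of the cup's rim opposite its handle (cup x 48, z 54 mm), over which to pour. The bells roll out over it when the cup is tipped past about 75 degrees; all are out by about 95.
- cup_handle (a point): middle of the cup's handle where it can be pinched (cup x -80, z 43 mm); cup axes
- bell1: Round brass-coloured bell, 20 mm across, 12 g; origin at its centre. Starts in the cup.
- bell2: Bell like bell1.
- bell3: Bell like bell1.
- bell4: Bell like bell1.
- bell5: Bell like bell1.
- bell6: Bell like bell1.
- bell7: Bell like bell1.
- spool: Bystander to leave alone: reel of gold wire, 44 mm across, 40 mm tall; origin at the centre of its underside.
- stamp: Bystander to leave alone: wooden hand stamp, 45 x 30 mm, 48 mm tall; origin at the centre of its underside.
- tape_roll: Bystander to leave alone: flat-lying roll of tan tape, 90 mm across, 24 mm tall; origin at the centre of its underside.
- glue: Bystander to leave alone: white bottle with orange cap, 48 mm across, 130 mm tall; origin at the centre of its underside.
- brush: Bystander to leave alone: brush lying flat near the robot, about 200 mm long; origin on its underside.
Things that resemble listed ones, but are neither listed nor needed, are in the scene too. Leave any yellow look-alike of the cup alone. There is more than one size of the box; the job needs the smaller.

How it is judged:
On the way, in this order (a step that is already met when the one before it is completed fails the run):
1. the box lies home in the low corner of the plate, let go, before any pouring (x of box in the frame of bed between 0.029 and 0.038 m and y of box in the frame of bed between -0.065 and -0.056 m and z of box in the frame of bed between -0.004 and 0.004 m and angle between the x axis of box and the y axis of bed, either way round below 0.06 rad and angle between the z axis of box and the z axis of bed, either way round below 0.06 rad and angle between box's own z axis and vertical below 0.8 rad and contact force between the fingers and box below 0.1 N and linear speed of box below 0.02 m/s), for 0.2 s.
2. the held cup has been emptied into the box: all seven bells in the box while the cup is held (x of box in the frame of bed between 0.029 and 0.038 m and y of box in the frame of bed between -0.065 and -0.056 m and z of box in the frame of bed between -0.004 and 0.004 m and angle between the x axis of box and the y axis of bed, either way round below 0.06 rad and angle between the z axis of box and the z axis of bed, either way round below 0.06 rad and angle between box's own z axis and vertical below 0.8 rad and x of bell1 in the frame of box between -0.058 and 0.058 m and y of bell1 in the frame of box between -0.031 and 0.031 m and z of bell1 in the frame of box between 0.005 and 0.05 m and x of bell2 in the frame of box between -0.058 and 0.058 m and y of bell2 in the frame of box between -0.031 and 0.031 m and z of bell2 in the frame of box between 0.005 and 0.05 m and x of bell3 in the frame of box between -0.058 and 0.058 m and y of bell3 in the frame of box between -0.031 and 0.031 m and z of bell3 in the frame of box between 0.005 and 0.05 m and x of bell4 in the frame of box between -0.058 and 0.058 m and y of bell4 in the frame of box between -0.031 and 0.031 m and z of bell4 in the frame of box between 0.005 and 0.05 m and x of bell5 in the frame of box between -0.058 and 0.058 m and y of bell5 in the frame of box between -0.031 and 0.031 m and z of bell5 in the frame of box between 0.005 and 0.05 m and x of bell6 in the frame of box between -0.058 and 0.058 m and y of bell6 in the frame of box between -0.031 and 0.031 m and z of bell6 in the frame of box between 0.005 and 0.05 m and x of bell7 in the frame of box between -0.058 and 0.058 m and y of bell7 in the frame of box between -0.031 and 0.031 m and z of bell7 in the frame of box between 0.005 and 0.05 m and contact force between the fingers and cup above 0.5 N), for 0.2 s.
At the end, for the whole second after the job is handed in: The box lies flat in the plate's low corner, within about 4 to 5 mm of touching both stops and 0.06 rad of square to them; all seven bells lie inside it, below its rim; the cup stands upright (within 0.1 rad) on the table top; everything is released and at rest (all of step 1 and x of bell1 in the frame of box between -0.058 and 0.058 m and y of bell1 in the frame of box between -0.031 and 0.031 m and z of bell1 in the frame of box between 0.005 and 0.05 m and x of bell2 in the frame of box between -0.058 and 0.058 m and y of bell2 in the frame of box between -0.031 and 0.031 m and z of bell2 in the frame of box between 0.005 and 0.05 m and x of bell3 in the frame of box between -0.058 and 0.058 m and y of bell3 in the frame of box between -0.031 and 0.031 m and z of bell3 in the frame of box between 0.005 and 0.05 m and x of bell4 in the frame of box between -0.058 and 0.058 m and y of bell4 in the frame of box between -0.031 and 0.031 m and z of bell4 in the frame of box between 0.005 and 0.05 m and x of bell5 in the frame of box between -0.058 and 0.058 m and y of bell5 in the frame of box between -0.031 and 0.031 m and z of bell5 in the frame of box between 0.005 and 0.05 m and x of bell6 in the frame of box between -0.058 and 0.058 m and y of bell6 in the frame of box between -0.031 and 0.031 m and z of bell6 in the frame of box between 0.005 and 0.05 m and x of bell7 in the frame of box between -0.058 and 0.058 m and y of bell7 in the frame of box between -0.031 and 0.031 m and z of bell7 in the frame of box between 0.005 and 0.05 m and angle between cup's own z axis and vertical below 0.1 rad and height (world z) of cup between -0.004 and 0.006 m and contact force between the fingers and cup below 0.1 N and linear speed of cup below 0.02 m/s and linear speed of each of bell1, bell2, bell3, bell4, bell5, bell6, bell7 below 0.05 m/s).
It fails at once if the spool is moved more than 30 mm (distance of spool from where it was at the start of the episode above 0.03 m).
It fails at once if the stamp is moved more than 30 mm (distance of stamp from where it was at the start of the episode above 0.03 m).
It fails at once if the tape roll is moved more than 30 mm (distance of tape_roll from where it was at the start of the episode above 0.03 m).
It fails at once if the glue is moved more than 30 mm (distance of glue from where it was at the start of the episode above 0.03 m).
It fails at once if the brush is moved more than 30 mm (distance of brush from where it was at the start of the episode above 0.03 m).
It also fails if it takes over 72 s, if anything falls off the work surface, if the arm or the gripper's body presses on something with over 40 N, if the wrist force passes 120 N, or if a joint passes its speed limit or range.

ROBOT

A 6-joint arm with a two-finger parallel gripper is mounted at the origin on the work surface. World frame = base frame: x ahead of the robot, y to its left, z up, the work surface at z = 0. Lengths are in m, angles in rad, forces in N, time in s.
With the tool pointing down it reaches from about 0.25 to 0.775 m from the base axis. Payload 4 kg.
Tool frame: the origin (TCP) lies at the very end of the fingers, on their centre line; the grasp point (between the pads) lies 19 mm behind it; z points along the fingers, y is the line along which they close (so a half turn about z gives the same grasp; the last joint's range is limited). The gripper opens to 94 mm and grips with 3 to 60 N. Pads are 16 mm wide; open, the fingers measure 119 mm over their backs; the gripper's body (75 mm by 177 mm) begins 78 mm behind the grasp point.
Start: joints at [-1.397, 0.087, 1.371, -0, 1.684, -0.103], TCP at [0.15, -0.529, 0.206] pointing down, gripper open.
Joint ranges: [-3.1, 3.1], [-0.76, 2.03], [0.27, 2.55], [-1.08, 4.22], [0.17, 2.65], [-2.57, 2.57]. Speed limits (rad/s): [2.79, 2.79, 3.14, 3.14, 3.14, 3.14].

INTERFACE

Orientations are given as [roll, pitch, yaw] about the fixed x, y, z axes, in that order (R = Rz(yaw) Ry(pitch) Rx(roll)).
In Python, from bench import robot gives the robot as it stands. The module is installed in compiled form; this text tells all that it offers.
- The arm moves only by the tool move_arm, never from a script. Its argument "deltas" is one flat list of numbers, 7 for each row, row after row: the turn, a rotation vector about the tool's x, y, z in rad, then the shift along the tool's x, y, z in cm, then the closure, from -1 (fully open) to 1 (shut). A call has 1 to 8 rows; each row is the pose to reach, as a shift and turn from the pose commanded when the call began, along the tool's axes at that moment; what a row does not reach only later rows make up. A row lasts 1/10 s, in which the tool goes at most 50 mm and 8.59 degrees, less where a joint would pass 70% of its speed; a pose out of reach is approached as far as the arm can. A call with a gripper value outside its range is refused whole. The fingers move at their own pace and stop on an object; the grip force is fixed at half the most. Time passes only in rows, so rows that repeat a pose let the fingers close. It gives the time, the measured TCP pose, the force, the opening and the grip force at its end, in the units of the state.
- robot.get_obs(): the state, without advancing time (a new reading comes with each control period).
- robot.snapshot(name): name is "side" or "top" or "wrist"; returns a dict with "image" (400x640x3 uint8, red, green, blue), "depth" (400x640 float32, m along the optical axis (not along the pixel's ray), 0 where there is no reading), "fov_y" (degrees; the focal length in pixels is half the picture's height over the tangent of half this angle, whatever the lens; pixels are square), "cx", "cy" (the principal point, pixels), "D" ([k1, k2, p1, p2, k3] as OpenCV has them; the pictures are not rectified), "origin" and "orientation" of the camera in the world; the wrist camera has in their place "T_tool_cam" (4x4, takes a point from camera to tool coordinates, whose origin is the TCP and whose axes are the flange's). Camera axes: x right, y up, looking along -z (the intrinsics and any distortion apply to the point x, -y, -z); pixel columns grow to the right and rows downward; lengths in m; the calibration is good to about 2 mm. A picture is of the moment at which its call begins: read the wrist's pose just before it.
- robot.close_job(): hands the job in; it is judged then, once.
The state is a dict: "time": time; "joint_positions": joint angles; "qvel": joint speeds; "joint_torque": joint torques, N m; "tool_pos": TCP position; "ee_rot": TCP orientation; "wrist_force": force on the tool from outside, world axes, zero at the start; "wrist_torque": the same for the moment, N m; "width": finger opening in m; "finger_force": force on a finger pad.
Only numpy, scipy, OpenCV 4.12 (cv2) and the standard library are available. Lean on these libraries where they do the work, as an engineer would, in place of code of your own. Each camera call takes 0.05 s, during which the arm holds its last target. There are 200 camera calls.

## Working session

There is one attempt and no reset: what is moved stays moved. The work goes in short steps, Python scripts to look and compute and a tool call to move; the robot and the scene stay as the last step left them, time stands still between calls to the robot, and variables do not carry over. Pictures are saved under pics/ and viewed, at most 10 in all, crops included, and the job is handed in when it is done.

Besides the shell and the picture viewer there is one more tool, called as name(argument=value, ...) on one line, values as JSON. move_arm: Moves the arm, as the interface text tells. Its arguments: {"type":"object","properties":{"deltas":{"type":"array","items":{"type":"number"}}},"required":["deltas"]}

```bash
mkdir -p pics; cat > h.py <<'E'
import numpy as np, cv2, pickle
from scipy.spatial.transform import Rotation as R
from bench import robot
def rot(o):
    o=np.array(o,float)
    return o if o.shape==(3,3) else (R.from_euler('xyz',o).as_matrix() if o.size==3 else R.from_quat(o).as_matrix())
def tool():
    o=robot.get_obs(); return rot(o['ee_rot']),np.array(o['tool_pos'])
def snap(n,save=None):
    Rt,pt=tool(); s=robot.snapshot(n)
    if 'T_tool_cam' in s:
        T=np.array(s['T_tool_cam']); s['Rc']=Rt@T[:3,:3]; s['pc']=pt+Rt@T[:3,3]
    else: s['Rc']=rot(s['orientation']); s['pc']=np.array(s['origin'])
    f=200/np.tan(np.radians(s['fov_y'])/2); s['K']=np.array([[f,0,s['cx']],[0,f,s['cy']],[0,0,1.]])
    if save: cv2.imwrite('pics/'+save,s['image'][:,:,::-1]); pickle.dump(s,open('pics/'+save+'.pkl','wb'))
    return s
def rays(s,uv):
    q=cv2.undistortPoints(np.array(uv,float).reshape(-1,1,2),s['K'],np.array(s['D'],float))[:,0]
    return np.c_[q[:,0],-q[:,1],-np.ones(len(q))]@s['Rc'].T
def plane(s,uv,z):
    d=rays(s,uv); return s['pc']+d*((z-s['pc'][2])/d[:,2])[:,None]
def cloud(s):
    v,u=np.mgrid[:400,:640]; d=rays(s,np.c_[u.ravel(),v.ravel()])
    P=s['pc']+d*s['depth'].ravel()[:,None]; P[s['depth'].ravel()==0]=np.nan
    return P.reshape(400,640,3)
def goto(p,Rw=None):
    """rotvec (tool), shift cm (tool) to reach world pose from the measured one"""
    Rt,pt=tool(); return np.round(R.from_matrix(Rt.T@(Rt if Rw is None else Rw)).as_rotvec(),3),np.round(100*Rt.T@(np.array(p)-pt),2)
E
python3 - <<'E'
from h import *
o=robot.get_obs(); print(o)
for n in('top','side','wrist'):
    s=snap(n,n+'0.png'); print(n,s['fov_y'],s['cx'],s['cy'],s['D'],s['pc'],(s['depth']>0).mean())
E
```

```text
{'time': 0.0, 'joint_positions': array([-1.39709042e+00,  8.79290843e-02,  1.37224484e+00,  1.28276578e-05,
        1.68358716e+00, -1.03110611e-01]), 'qvel': array([ 0.0017376 , -0.00080562, -0.00118201, -0.0002089 ,  0.00043469,
        0.00097833]), 'joint_torque': array([-5.74449805e-04, -3.40185964e+01, -3.02424610e+01,  7.15682865e-02,
        3.29930743e-02, -1.64573894e-04]), 'tool_pos': array([ 0.15021158, -0.52852307,  0.20432312]), 'ee_rot': array([-3.13943705e+00, -2.35873544e-04,  2.76817691e-01]), 'wrist_force': array([0.15141042, 0.72082888, 0.87089473]), 'wrist_torque': array([ 0.00848106, -0.03502025, -0.01099374]), 'finger_force': 0.0, 'width': 0.09402097070469825}
top 48.82601706287674 322.6546947429729 204.69441395724235 [-0.02689443  0.          0.          0.          0.        ] [ 0.18538817 -0.13793628  1.62203277] 0.9958828125
side 44.47760486103833 313.349893029434 202.2234877497616 [-0.03262086  0.          0.          0.          0.        ] [0.37957237 0.7571417  1.08073497] 0.99587109375
wrist 58.73662598314849 320.00512067259314 193.5326976348655 [0.02723091 0.         0.         0.         0.        ] [ 0.22554849 -0.50771251  0.38375311] 0.99594140625
```

View pics/top0.png

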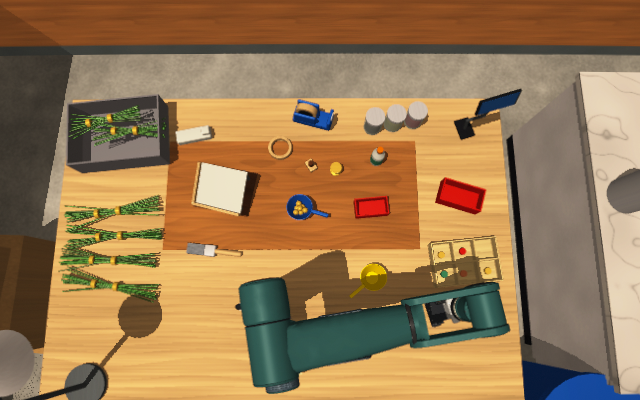

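View pics/side0.png

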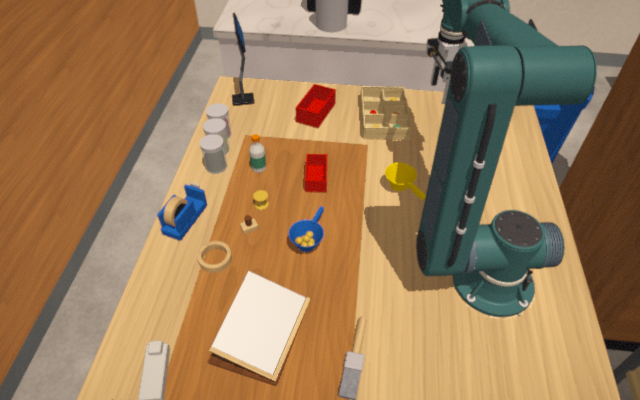

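Top view: two red boxes, (372,207) and (460,195); the first is the smaller, to be confirmed by size and in a crop. Two cups, the blue one with bells at (300,207), handle to the right, and a yellow look-alike at (373,277). The plate is at (222,188), the stamp at (311,165), the spool at (336,169), the glue at (378,156), the tape at (280,148) and the brush at (215,250).

```bash
python3 - <<'E'
from h import *
for n in('top','side'):
    s=pickle.load(open(f'pics/{n}0.png.pkl','rb')); P=cloud(s); im=s['image'].astype(int); r,g,b=im[...,0],im[...,1],im[...,2]
    print(n)
    red=((r>110)&(g<50)&(b<50)&(P[...,0]>.1)&(P[...,2]<.12)&(P[...,2]>-.02)).astype(np.uint8)
    blu=((b>80)&(r<70)&(g<110)&(b>g+40)&(P[...,2]<.12)&(P[...,2]>-.02)).astype(np.uint8)
    for nm,m,z in(('red',red,.05),('blue',blu,.05)):
        k,l,st,c=cv2.connectedComponentsWithStats(m)
        for i in range(1,k):
            if st[i,4]<150: continue
            uv=np.argwhere(l==i)[:,::-1]; w=plane(s,uv,z)[:,:2].astype(np.float32)
            top=P[l==i]; t=top[top[:,2]>.04]
            rect=cv2.minAreaRect(w); print(nm,st[i],'rect',np.round(rect[0],4),np.round(rect[1],4),round(rect[2],1),'corners',np.round(cv2.boxPoints(rect),3).tolist(),'zmax',np.nanpercentile(top[:,2],95).round(3))
    for nm,(x,y,rad) in {}.items(): pass
    wh=((r>190)&(g>180)&(b>160)&(P[...,2]>.015)&(P[...,2]<.2)).astype(np.uint8)
    k,l,st,c=cv2.connectedComponentsWithStats(wh); i=1+np.argmax(st[1:,4]); print('white',st[i])
    Q=P[l==i]; 
    A=np.c_[Q[:,:2],np.ones(len(Q))]
    ok=np.ones(len(Q),bool)
    for _ in range(4):
        co=np.linalg.lstsq(A[ok],Q[ok,2],rcond=None)[0]; e=Q[:,2]-A@co; ok=abs(e)<.004
    nrm=np.r_[-co[:2],1]; nrm/=np.linalg.norm(nrm); print('n',nrm,'co',co,'frac',ok.mean(),e[ok].std())
    ct,_=cv2.findContours((l==i).astype(np.uint8),0,2); ct=max(ct,key=cv2.contourArea)
    q=cv2.boxPoints(cv2.minAreaRect(ct)); ap=cv2.approxPolyDP(cv2.convexHull(ct),6,True)[:,0]; 
    d=rays(s,ap); t=(co[2]+s['pc'][:2]@co[:2]-s['pc'][2])/(d[:,2]-d[:,:2]@co[:2]); print('plate corners',ap.tolist(),np.round(s['pc']+d*t[:,None],4).tolist())
a=cv2.imread('pics/top0.png')[135:300,150:500]; cv2.imwrite('pics/crop1.png',cv2.resize(a,None,fx=2.28,fy=2.28,interpolation=cv2.INTER_CUBIC))
E
```

```text
top
red [ 436  178   50   36 1092] rect [ 0.5391 -0.6519] [0.1626 0.1015] 72.6 corners [[0.4659999907016754, -0.7139999866485596], [0.5630000233650208, -0.7450000047683716], [0.6119999885559082, -0.5899999737739563], [0.5149999856948853, -0.5590000152587891]] zmax 0.066
red [354 196  36  23 598] rect [ 0.4989 -0.3214] [0.0731 0.1256] 5.2 corners [[0.4569999873638153, -0.2619999945163727], [0.46799999475479126, -0.3869999945163727], [0.5410000085830688, -0.38100001215934753], [0.5299999713897705, -0.25600001215934753]] zmax 0.053
blue [293 110  40  20 394] rect [ 0.8518 -0.1076] [0.1406 0.08  ] 77.4 corners [[0.796999990940094, -0.16699999570846558], [0.875, -0.1850000023841858], [0.906000018119812, -0.04800000041723251], [0.828000009059906, -0.029999999329447746]] zmax 0.083
blue [287 195  41  24 316] rect [ 0.4885 -0.0824] [0.1432 0.0801] 48.7 corners [[0.41100001335144043, -0.10999999940395355], [0.47099998593330383, -0.16300000250339508], [0.5659999847412109, -0.054999999701976776], [0.5059999823570251, -0.0020000000949949026]] zmax 0.056
white [ 196  163   51   50 1838]
n [-0.236
[... 965 characters left out ...]
 -0.20499999821186066], [0.9340000152587891, -0.029999999329447746], [0.8309999704360962, 0.0]] zmax 0.081
blue [289 207  34  44 566] rect [ 0.4819 -0.0786] [0.1382 0.0931] 46.8 corners [[0.4009999930858612, -0.09700000286102295], [0.46799999475479126, -0.16099999845027924], [0.5630000233650208, -0.05999999865889549], [0.4950000047683716, 0.004000000189989805]] zmax 0.053
white [ 212  272   93  103 5447]
n [-0.23701369  0.32507191  0.91550683] co [ 0.25888795 -0.35507317  0.00369086] frac 0.9032494951349367 0.0019198106781728537
plate corners [[248, 272], [304, 297], [272, 374], [212, 347]] [[0.6113, 0.1247, 0.1177], [0.4753, 0.1496, 0.0736], [0.5245, 0.3241, 0.0244], [0.661, 0.2979, 0.069]]
```

View pics/crop1.png

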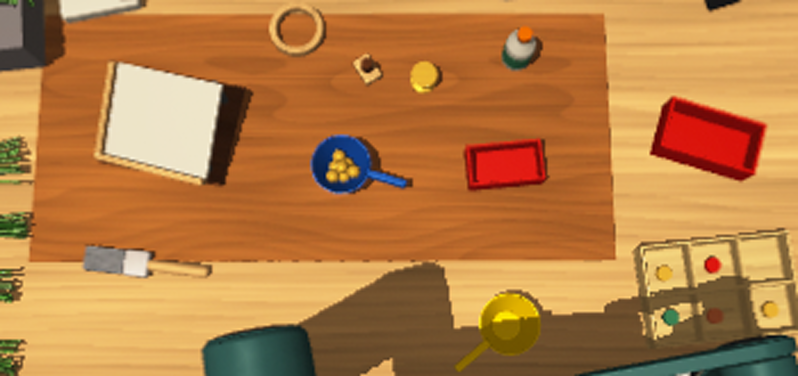

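The crop confirms it. The small box is at crop (505,164), 120x66 mm by the rectangle fit. The one at (708,138) measures about 155 mm, so it is the larger. The blue cup with bells is at (342,163), its handle to the lower right.

```bash
python3 - <<'E'
from h import *
s=pickle.load(open('pics/top0.png.pkl','rb'))
for n,uv,z in(('cap',(380,150),.12),('glue base',(377,162),.03),('stamp',(311,165),.03),('spool',(336,168),.04),('tape',(280,148),.02),('cupctr',(300,207),.05),('handle end',(328,215),.05)): print(n,plane(s,[uv],z).round(3))
P=cloud(s); m=(P[...,2]>.06)&(P[...,2]<.15)&(abs(P[...,0]-.66)<.08)&(abs(P[...,1]+.35)<.1)
print('tall',P[m].min(0),P[m].max(0),np.median(P[m],0))
# target above box, far long wall pinch
ax=np.deg2rad(5.2)
yb=np.array([np.cos(ax),np.sin(ax),0]); c=np.array([.4989,-.3214,0])
wall=c+yb*.031; print('wall mid',wall)
tz=np.array([0,0,-1.]); Rw=np.c_[np.cross(yb,tz),yb,tz]
for sgn in(1,-1):
    Rw=np.c_[np.cross(sgn*yb,tz),sgn*yb,tz]; print(goto(wall+[0,0,.13],Rw))
E
```

```text
cap [[ 0.692 -0.351  0.12 ]]
glue base [[ 0.675 -0.351  0.03 ]]
stamp [[ 0.664 -0.102  0.03 ]]
spool [[ 0.649 -0.195  0.04 ]]
tape [[0.735 0.017 0.02 ]]
cupctr [[ 0.499 -0.063  0.05 ]]
handle end [[ 0.469 -0.164  0.05 ]]
tall [ 0.66744263 -0.37134971  0.0601249 ] [ 0.71430465 -0.32476161  0.13903181] [ 0.68422729 -0.3448269   0.09137792]
wall mid [ 0.52977242 -0.31859039  0.        ]
(array([-1.000e-03, -1.000e-03, -1.385e+00]), array([42.25, -9.82,  7.48]))
(array([-1.000e-03,  1.000e-03,  1.757e+00]), array([42.25, -9.82,  7.48]))
```

move_arm(deltas=[0, 0, -1.385, 42.2, -9.8, 7.5, -0.06, 0, 0, -1.385, 42.2, -9.8, 7.5, -0.06, 0, 0, -1.385, 42.2, -9.8, 7.5, -0.06, 0, 0, -1.385, 42.2, -9.8, 7.5, -0.06, 0, 0, -1.385, 42.2, -9.8, 7.5, -0.06, 0, 0, -1.385, 42.2, -9.8, 7.5, -0.06, 0, 0, -1.385, 42.2, -9.8, 7.5, -0.06, 0, 0, -1.385, 42.2, -9.8, 7.5, -0.06])

```text
time: 0.95
tool_pos: [0.4967, -0.337, 0.1366]
ee_rot: [-3.141, 0.0, 1.483]
wrist_force: [0.4, -1.0, 0.4]
width: 0.0499
finger_force: 0.0
```

move_arm(deltas=[0, 0, -0.17, 2.0, 3.0, 0, -0.06, 0, 0, -0.17, 2.0, 3.0, 0, -0.06, 0, 0, -0.17, 2.0, 3.0, 0, -0.06, 0, 0, -0.17, 2.0, 3.0, 0, -0.06])

```text
time: 1.35
tool_pos: [0.526, -0.322, 0.1372]
ee_rot: [-3.141, 0.0, 1.645]
wrist_force: [-0.0, -0.1, 0.2]
width: 0.0497
finger_force: 0.0
```

```bash
python3 - <<'E'
from h import *
s=snap('wrist','w1.png'); print(tool(),s['pc'],robot.get_obs()['joint_positions'].round(3))
im=s['image'].astype(int); P=cloud(s); m=((im[...,0]>90)&(im[...,1]<60)&(im[...,2]<60)).astype(np.uint8)
t=m.astype(bool)&(P[...,2]>.04)&(P[...,2]<.06); Q=P[t]
r=cv2.minAreaRect(Q[:,:2].astype(np.float32)); print('rim',r,np.median(Q[:,2]),t.sum())
# white: nothing yet
E
```

```text
(array([[-7.32480575e-02,  9.97313704e-01, -3.11286998e-04],
       [ 9.97313672e-01,  7.32479220e-02, -4.26230575e-04],
       [-4.02284468e-04, -3.41671341e-04, -9.99999861e-01]]), array([ 0.52590797, -0.32226226,  0.13739118])) [ 0.51975184 -0.24359464  0.3164833 ] [-6.410e-01  2.570e-01  1.310e+00 -1.000e-03  1.574e+00 -7.150e-01]
rim ((0.50226891040802, -0.3250806927680969), (0.06653448939323425, 0.1207292452454567), 5.535452365875244) 0.04953236586321 1856
```

View pics/w1.png

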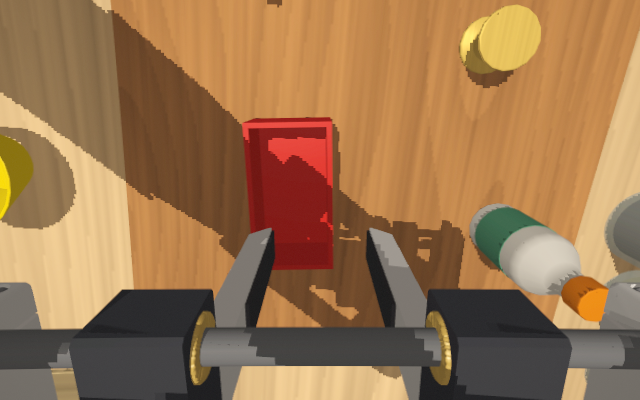

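The wrist view shows the small box at (290,195) under the fingers. They straddle its far long wall, near column 333. The rim fit gives a centre of (0.502, -0.325), an angle of 5.5° and sides of 66x120 mm. Descending to pinch that wall.

move_arm(deltas=[0, 0, -0.023, 0, 0.7, 4.0, -0.06, 0, 0, -0.023, 0, 0.7, 8.0, -0.06, 0, 0, -0.023, 0, 0.7, 11.3, -0.06, 0, 0, -0.023, 0, 0.7, 11.3, -0.06, 0, 0, -0.023, 0, 0.7, 11.3, -0.06, 0, 0, -0.023, 0, 0.7, 11.3, 1, 0, 0, -0.023, 0, 0.7, 11.3, 1, 0, 0, -0.023, 0, 0.7, 11.3, 1])

```text
time: 2.2
tool_pos: [0.535, -0.3217, 0.0266]
ee_rot: [3.139, 0.003, 1.67]
wrist_force: [0.1, -0.6, -0.3]
width: 0.0292
finger_force: 0.0
```

move_arm(deltas=[0, 0, 0, 0, 0, 0, 1, 0, 0, 0, 0, 0, 0, 1, 0, 0, 0, 0, 0, 0, 1, 0, 0, 0, 0, 0, 0, 1])

```text
time: 2.6
tool_pos: [0.534, -0.3207, 0.0244]
ee_rot: [-3.142, 0.0, 1.67]
wrist_force: [-1.5, 1.0, 0.9]
width: 0.0036
finger_force: 30.0
```

```bash
python3 - <<'E'
from h import *
o=robot.get_obs(); print(o['width'],o['finger_force'],tool()[1].round(4),o['ee_rot'].round(3),o['wrist_force'])
# bed frame estimate
n=np.array([-.2369,.326,.9152]); n/=np.linalg.norm(n)
O=np.array([.5255,.324,.0245]); x=np.array([.661,.2975,.07])-O; x-=n*(x@n); x/=np.linalg.norm(x); y=np.cross(n,x)
B=np.c_[x,y,n]; np.savez('bed.npz',B=B,O=O); print(B, B.T@(np.array([.476,.152,.074])-O))
E
```

```text
0.00362221236011044 30.000057220458984 [ 0.534  -0.3207  0.0244] [-3.142  0.     1.67 ] [-1.54765992  0.98483207  0.92981563]
[[ 0.93358637  0.26887587 -0.23690134]
 [-0.18431991  0.92722649  0.32600185]
 [ 0.30731523 -0.26068525  0.91520519]] [ 0.0007026  -0.18569623  0.00095696]
```

```bash
python3 - <<'E'
from h import *
d=np.load('bed.npz');B,O=d['B'],d['O']; p=O+B@[.069,-.066,.14]
print(p,goto(p,np.c_[B[:,1],B[:,0],-B[:,2]]))
E
```

```text
[0.53900546 0.29572524 0.1910387 ] (array([-0.268, -0.319,  0.333]), array([ 61.29,   6.6 , -16.67]))
```

move_arm(deltas=[0, 0, 0, 0, 0, -3, 1, 0, 0, 0, 0, 0, -8, 1, 0, 0, 0, 0, 0, -13, 1, 0, 0, 0, 3, 0, -17, 1, -0.05, -0.06, 0.06, 8, 1, -17, 1, -0.1, -0.12, 0.12, 12, 1.5, -17, 1, -0.15, -0.18, 0.18, 16.5, 2, -17, 1, -0.2, -0.24, 0.24, 21, 2.5, -17, 1])

```text
time: 3.4
tool_pos: [0.5375, -0.108, 0.1943]
ee_rot: [2.907, 0.212, 1.399]
wrist_force: [1.1, 0.5, -0.7]
width: 0.0038
finger_force: 30.0
```

```bash
python3 - <<'E'
from h import *
d=np.load('bed.npz');B,O=d['B'],d['O']; p=O+B@[.069,-.066,.14]
print(robot.get_obs()['width'],tool(),goto(p,np.c_[B[:,1],B[:,0],-B[:,2]]))
E
```

```text
0.003773247466474136 (array([[ 0.16720868,  0.96673707,  0.19354768],
       [ 0.9631238 , -0.11819185, -0.24170897],
       [-0.21079326,  0.22682621, -0.95085018]]), array([ 0.53745768, -0.10800605,  0.19432172])) (array([-0.064, -0.079,  0.089]), array([38.98, -4.7 , -9.42]))
```

move_arm(deltas=[-0.03, -0.04, 0.04, 5, -0.6, -1.2, 1, -0.064, -0.079, 0.089, 10, -1.2, -2.4, 1, -0.064, -0.079, 0.089, 15, -1.8, -3.6, 1, -0.064, -0.079, 0.089, 20, -2.4, -4.8, 1, -0.064, -0.079, 0.089, 25, -3, -6, 1, -0.064, -0.079, 0.089, 30, -3.6, -7.2, 1, -0.064, -0.079, 0.089, 34, -4.1, -8.2, 1, -0.064, -0.079, 0.089, 36, -4.3, -8.6, 1])

```text
time: 4.2
tool_pos: [0.5378, 0.2677, 0.1895]
ee_rot: [2.823, 0.263, 1.298]
wrist_force: [-0.1, -0.2, -0.8]
width: 0.0039
finger_force: 30.0
```

move_arm(deltas=[0, 0, 0, 0, 0, 0, 1, 0, 0, 0, 0, 0, 0, 1, 0, 0, 0, 0, 0, 0, 1])

```text
time: 4.5
tool_pos: [0.5387, 0.262, 0.1907]
ee_rot: [2.821, 0.264, 1.292]
wrist_force: [-0.7, 0.2, -1.1]
width: 0.0042
finger_force: 30.0
```

```bash
python3 - <<'E'
from h import *
d=np.load('bed.npz');B,O=d['B'],d['O']; o=robot.get_obs()
Rt,pt=tool(); print(o['time'],o['joint_positions'].round(3),'TCP in bed',B.T@(pt-O),'err',goto(O+B@[.069,-.066,.14],np.c_[B[:,1],B[:,0],-B[:,2]]))
s=snap('wrist','w2.png'); t=snap('side','s2.png')
for k in(s,t):
    P=cloud(k); Q=(P-O)@B; m=(abs(Q[...,0]-.07)<.1)&(abs(Q[...,1]+.09)<.13)&(abs(Q[...,2])<.03)
    im=k['image'].astype(int); w=m&(im.min(2)>120)&(im.max(2)-im.min(2)<70)
    print(w.sum(),'white z',np.percentile(Q[w][:,2],[10,50,90]).round(4),'x',np.percentile(Q[w][:,0],[.5,2,98,99.5]).round(4),'y',np.percentile(Q[w][:,1],[.5,2,98,99.5]).round(4))
    st=m&(Q[...,2]>.007)&(Q[...,2]<.016); print('stop',st.sum())
    a=st&(Q[...,1]<-.02)&(Q[...,0]<.02); b=st&(Q[...,0]>.02)&(Q[...,1]>-.02)
    for e,c in((a,0),(b,1)):
        if e.sum()>20: print('xy'[c],np.percentile(Q[e][:,c],[2,10,50,90,98]).round(4),np.median(Q[e][:,2]))
cv2.imwrite('pics/c2.png',np.vstack([s['image'][:,:,::-1][:300],cv2.resize(t['image'][200:400,150:470,::-1],(640,300))]))
E
```

```text
4.5 [ 0.593  0.191  1.341 -0.412  1.593  0.817] TCP in bed [ 0.07479372 -0.0972638   0.12877482] err (array([-0.003, -0.   ,  0.003]), array([ 3.13, -0.57, -1.12]))
13195 white z [-0.0003  0.0006  0.0015] x [-0.0002  0.0046  0.1467  0.1476] y [-1.877e-01 -1.824e-01 -8.000e-04  1.000e-04]
stop 3821
x [-0.0117 -0.0107 -0.0062 -0.0023 -0.002 ] 0.01230961163382497
y [0.0001 0.0011 0.0054 0.0094 0.0105] 0.01238339359424927
1706 white z [-0.0028  0.      0.0031] x [-0.0014  0.0024  0.1468  0.1479] y [-0.187  -0.1666 -0.0003  0.0014]
stop 567
x [-0.0119 -0.0113 -0.0076 -0.0037 -0.0022] 0.011900285603081678
y [0.001  0.0018 0.0062 0.01   0.0109] 0.011778982535267594
```

View pics/c2.png

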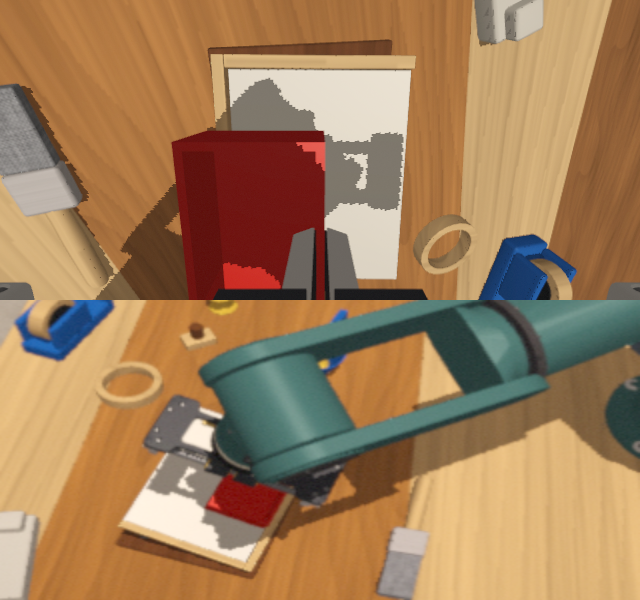

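```bash
python3 - <<'E'
from h import *
d=np.load('bed.npz');B,O=d['B'],d['O']; O=O+B@[-.002,.0005,.0005]; np.savez('bed.npz',B=B,O=O)
print(goto(O+B@[.069,-.0646,.0274],np.c_[B[:,1],B[:,0],-B[:,2]]))
s=snap('wrist'); P=cloud(s); im=s['image'].astype(int); m=(im[...,0]>70)&(im[...,1]<60)&(im[...,2]<60)
Q=(P-O)@B; q=Q[m]; n,c=np.histogram(q[:,2],40); top=q[q[:,2]>np.percentile(q[:,2],99.5)-.006]
print('top z',np.percentile(q[:,2],[1,50,90,99,99.5])); r=cv2.minAreaRect(top[:,:2].astype(np.float32)); print(r)
A=np.c_[top[:,:2],np.ones(len(top))]; print('rim slope',np.linalg.lstsq(A,top[:,2],rcond=None)[0])
E
```

```text
(array([-0.003, -0.001,  0.002]), array([ 3.33, -0.78, 10.12]))Traceback (most recent call last):
  File "<stdin>", line 5, in <module>
    bin_edges, uniform_bins = _get_bin_edges(a, bins, range, weights)
                              ~~~~~~~~~~~~~~^^^^^^^^^^^^^^^^^^^^^^^^^
    first_edge, last_edge = _get_outer_edges(a, range)
                            ~~~~~~~~~~~~~~~~^^^^^^^^^^
    raise ValueError(
        f"autodetected range of [{first_edge}, {last_edge}] is not finite")
ValueError: autodetected range of [nan, nan] is not finite
```

Moving down onto the plate, then letting go with a small opening.

move_arm(deltas=[0, 0, 0, 2, -0.5, 2, 1, 0, 0, 0, 3.3, -0.8, 4.5, 1, 0, 0, 0, 3.3, -0.8, 7, 1, 0, 0, 0, 3.3, -0.8, 8.5, 1, 0, 0, 0, 3.3, -0.8, 9.3, 1, 0, 0, 0, 3.3, -0.8, 9.8, 1, 0, 0, 0, 3.3, -0.8, 10.1, 1, 0, 0, 0, 3.3, -0.8, 10.1, 1])

```text
time: 5.45
tool_pos: [0.5641, 0.2627, 0.0881]
ee_rot: [2.82, 0.263, 1.293]
wrist_force: [0.4, -0.4, -1.0]
width: 0.0038
finger_force: 30.0
```

```bash
python3 - <<'E'
from h import *
d=np.load('bed.npz');B,O=d['B'],d['O']; Rt,pt=tool(); print((B.T@(pt-O)).round(4),robot.get_obs()['wrist_force'])
for n in('side','wrist'):
    s=snap(n,n+'3.png'); P=cloud(s); im=s['image'].astype(int); Q=(P-O)@B; m=(im[...,0]>70)&(im[...,1]<60)&(im[...,2]<60)&(abs(Q[...,0]-.05)<.1)&(abs(Q[...,1]+.07)<.12)
    q=Q[m]; t=q[q[:,2]>.044]; print(n,len(q),np.percentile(q[:,2],[1,50,95,99]).round(4),cv2.minAreaRect(t[:,:2].astype(np.float32)))
    A=np.c_[t[:,:2],np.ones(len(t))]; print('slope',np.linalg.lstsq(A,t[:,2],rcond=None)[0].round(3))
E
```

```text
[ 0.0689 -0.0635  0.0285] [ 0.41506146 -0.41585969 -1.03435353]
side 706 [-0.0664  0.0082  0.0552  0.1421] ((0.02073242887854576, -0.029654882848262787), (0.10069987922906876, 0.05562786012887955), 18.286701202392578)
slope [ 0.021 -0.44   0.056]
wrist 22700 [-0.0527  0.0093  0.055   0.0563] ((0.04879516735672951, -0.06478352844715118), (0.0890238955616951, 0.12007856369018555), 0.27715396881103516)
slope [0.08  0.018 0.054]
```

move_arm(deltas=[0, 0, 0, 0, 0, 0.15, 1, 0, 0, 0, 0, 0, 0.3, 1, 0, 0, 0, 0, 0, 0.3, 1, 0, 0, 0, 0, 0, 0.3, 0.3, 0, 0, 0, 0, 0, 0.3, 0.3, 0, 0, 0, 0, 0, 0.3, 0.3, 0, 0, 0, 0, 0, 0.3, 0.3, 0, 0, 0, 0, 0, 0.3, 0.3])

```text
time: 6.35
tool_pos: [0.5645, 0.2616, 0.0846]
ee_rot: [2.821, 0.264, 1.293]
wrist_force: [-0.2, -0.5, -0.2]
width: 0.0327
finger_force: 0.0
```

move_arm(deltas=[0, 0, 0, 0, 0, -2, 0.3, 0, 0, 0, 0, 0, -5, 0.3, 0, 0, 0, 0, 0, -9, 0.3, 0, 0, 0, 0, 0, -13, 0.3, 0, 0, 0, -3, 0, -16, 0.3, 0, 0, 0, -7, 0, -16, 0.3, 0, 0, 0, -11, 0, -16, 0.3])

```text
time: 7.05
tool_pos: [0.4976, 0.2113, 0.2616]
ee_rot: [2.819, 0.262, 1.294]
wrist_force: [0.2, -0.3, 0.6]
width: 0.0326
finger_force: 0.0
```

```bash
cat > box.py <<'E'
from h import *
d=np.load('bed.npz');B,O=d['B'],d['O']
def box(s):
    P=cloud(s); im=s['image'].astype(int); Q=(P-O)@B; m=(im[...,0]>70)&(im[...,1]<60)&(im[...,2]<60)&(abs(Q[...,0]-.05)<.1)&(abs(Q[...,1]+.07)<.12)&(abs(Q[...,2])<.08)
    q=Q[m]; t=q[q[:,2]>.044]; print(len(q),np.percentile(q[:,2],[1,50,95,99]).round(4),cv2.minAreaRect(t[:,:2].astype(np.float32)))
    A=np.c_[t[:,:2],np.ones(len(t))]; print('slope',np.linalg.lstsq(A,t[:,2],rcond=None)[0].round(3))
E
python3 - <<'E'
from box import *
o=robot.get_obs(); print(o['time'],o['width'],o['tool_pos'])
for n in('wrist','side'): box(snap(n,n+'4.png'))
# cup from saved views + now
for s in (snap('top','top4.png'),snap('side','side4b.png')):
    P=cloud(s); im=s['image'].astype(int); r,g,b=im[...,0],im[...,1],im[...,2]
    m=(b>70)&(r<90)&(b>g+30)&(abs(P[...,0]-.49)<.15)&(abs(P[...,1]+.08)<.15)&(P[...,2]<.1)
    q=P[m]; q=q[(q[:,2]>.045)]; print('cup top pts',len(q),np.percentile(q,[0,50,100],axis=0).round(3).tolist())
    np.save('q%d.npy'%len(q),q)
E
```

```text
7.05 0.032561894116192265 [0.49762436 0.21127889 0.26160899]
4306 [-0.0663  0.0046  0.0503  0.0511] ((0.03077728860080242, -0.07183673977851868), (0.09569747745990753, 0.06163540855050087), 89.58013153076172)
slope [ 0.002 -0.029  0.046]
532 [-0.0613  0.0063  0.0498  0.0515] ((0.029170522466301918, -0.05901022255420685), (0.11954950541257858, 0.05883026495575905), 89.84686279296875)
slope [-0.011 -0.008  0.048]
cup top pts 182 [[0.454, -0.161, 0.045], [0.484, -0.088, 0.051], [0.545, -0.015, 0.06]]Traceback (most recent call last):
  File "<stdin>", line 8, in <module>
    return _quantile_unchecked(
        a, q, axis, out, overwrite_input, method, keepdims, weights)
    return _ureduce(a,
                    func=_quantile_ureduce_func,
    ...<5 lines>...
                    overwrite_input=overwrite_input,
                    method=method)
    r = func(a, **kwargs)
    result = _quantile(arr,
                       quantiles=q,
    ...<2 lines>...
                       out=out,
                       weights=wgt)
    slices_having_nans = np.isnan(arr[-1, ...])
                                  ~~~^^^^^^^^^
IndexError: index -1 is out of bounds for axis 0 with size 0
```

View pics/wrist4.png

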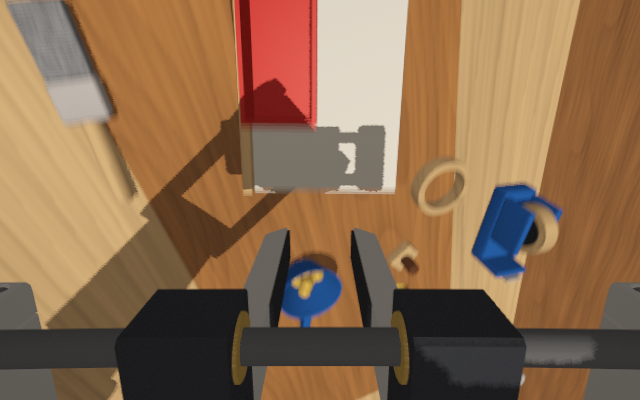

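The picture shows the box at (280,60) in the low corner of the plate. The depth check gives y about -59 mm, square, and flat (rim at 50 mm). The blue cup with its bells is at (310,288). Next I swing over to the cup's handle.

```bash
cat > cup.py <<'E'
from h import *
def Rtool(phi,a):
    """tool with pointing angle a below horizontal along cup x (deg), closing along -cup y"""
    d=np.array([np.cos(phi),np.sin(phi),0]); z=np.cos(np.radians(a))*d-np.sin(np.radians(a))*np.array([0,0,1.]); y=np.array([np.sin(phi),-np.cos(phi),0]); return np.c_[np.cross(y,z),y,z]
E
python3 - <<'E'
from cup import *
phi=np.radians(73.4); d=np.array([np.cos(phi),np.sin(phi),0]); c=np.array([.499,-.063,0]); h=c-.08*d+[0,0,.043]
for a,b in((80,.16),(32,.10)):
    Rw=Rtool(phi,a); p=h+Rw[:,2]*(.019-b); print(a,p.round(3),goto(p,Rw))
E
```

```text
80 [ 0.469 -0.163  0.182] (array([0.317, 0.431, 0.081]), array([-33.49,   1.76,  18.62]))
32 [ 0.457 -0.205  0.086] (array([0.272, 1.261, 0.215]), array([-35.27,  -1.57,  28.48]))
```

move_arm(deltas=[0.1, 0.1, 0, -5, 0.3, 1, -0.06, 0.2, 0.3, 0.05, -10, 0.6, 3, -0.06, 0.317, 0.431, 0.081, -15, 0.9, 6, -0.06, 0.317, 0.431, 0.081, -19, 1.1, 9, -0.06, 0.317, 0.431, 0.081, -23, 1.4, 12, -0.06, 0.317, 0.431, 0.081, -28, 1.6, 15, -0.06, 0.317, 0.431, 0.081, -32, 1.7, 17.5, -0.06, 0.317, 0.431, 0.081, -33.5, 1.8, 18.6, -0.06])

```text
time: 8.05
tool_pos: [0.4696, -0.1653, 0.1803]
ee_rot: [-3.139, -0.174, 1.281]
wrist_force: [0.3, 0.2, 0.2]
width: 0.0501
finger_force: 0.0
```

move_arm(deltas=[0, 0, 0, 0, 0, 0, -0.06, 0, 0, 0, 0, 0, 0, -0.06])

```text
time: 8.25
tool_pos: [0.4698, -0.1633, 0.1806]
ee_rot: [-3.137, -0.175, 1.28]
wrist_force: [-0.0, 0.6, 0.8]
width: 0.0497
finger_force: 0.0
```

```bash
python3 - <<'E'
from cup import *
o=robot.get_obs(); print(o['time'],o['tool_pos'],o['joint_positions'].round(3))
s=snap('wrist','w5.png'); P=cloud(s); im=s['image'].astype(int); r,g,b=im[...,0],im[...,1],im[...,2]
m=(b>60)&(b>r+40)&(b>g+30)&(abs(P[...,0]-.49)<.15)&(abs(P[...,1]+.08)<.15)&(P[...,2]<.1)
q=P[m]; t=q[q[:,2]>.046]; print(len(q),len(t),np.percentile(q[:,2],[50,95,99]))
c=np.array([.499,-.063]); 
for _ in range(8):
    rr=np.linalg.norm(t[:,:2]-c,axis=1); k=abs(rr-.047)<.006
    e=(t[k,:2]-c); A=np.c_[2*t[k,:2],np.ones(k.sum())]; sol=np.linalg.lstsq(A,(t[k,:2]**2).sum(1),rcond=None)[0]; c=sol[:2]
print('c',c,'r',np.sqrt(sol[2]+c@c),k.sum())
h=q[(np.linalg.norm(q[:,:2]-c,axis=1)>.056)]; dd=(c-h[:,:2]); print('handle',len(h),h.min(0),h.max(0)); hm=np.median(h,0)
v=cv2.fitLine(h[:,:2].astype(np.float32),2,0,.01,.01).ravel(); print('line',v, np.degrees(np.arctan2(v[1],v[0])),'dir from centre',np.degrees(np.arctan2(*(c-hm[:2])[::-1])))
E
```

```text
8.25 [ 0.46979046 -0.16333115  0.18057685] [-0.567 -0.005  1.526  0.168  1.671 -0.264]
8189 3379 [0.04233416 0.05415504 0.0550325 ]
c [ 0.49885043 -0.06229488] r 0.04474394116408847 2604
handle 724 [ 4.62884661e-01 -1.65103054e-01 -4.96307525e-05] [ 0.48726818 -0.11453493  0.05411372]
line [ 0.29303938  0.95610034  0.4749855  -0.14003329] 72.95999 dir from centre 72.93543924326322
```

View pics/w5.png

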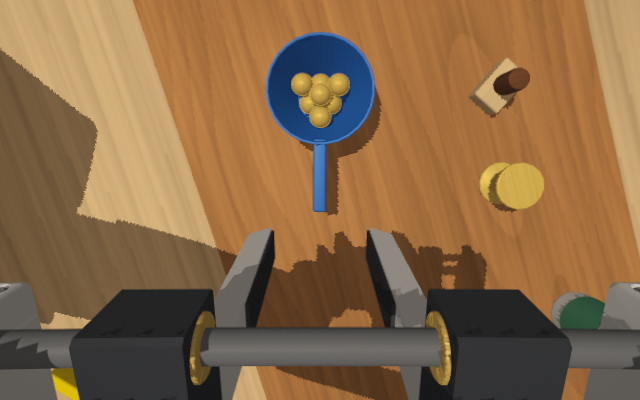

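```bash
python3 - <<'E'
from cup import *
phi=np.radians(72.95); d=np.array([np.cos(phi),np.sin(phi),0]); c=np.array([.4988,-.0623,0]); h=c-.08*d+[0,0,.043]
Rw=Rtool(phi,32); p=h+Rw[:,2]*(.019-.09); print(p,goto(p,Rw))
s=pickle.load(open('pics/top0.png.pkl','rb')); print('yellow',plane(s,[(388,277),(373,262),(373,292)],.05).round(3))
E
```

```text
[ 0.45768915 -0.19634902  0.08062427] (array([-0.008,  0.838,  0.006]), array([-5.29, -0.2 ,  9.3 ]))
yellow [[ 0.246 -0.375  0.05 ]
 [ 0.299 -0.323  0.05 ]
 [ 0.194 -0.321  0.05 ]]
```

move_arm(deltas=[-0.008, 0.15, 0.006, -2, -0.1, 0, -0.06, -0.008, 0.3, 0.006, -4, -0.2, 1, -0.06, -0.008, 0.45, 0.006, -5.3, -0.2, 3, -0.06, -0.008, 0.6, 0.006, -5.3, -0.2, 5, -0.06, -0.008, 0.75, 0.006, -5.3, -0.2, 7, -0.06, -0.008, 0.838, 0.006, -5.3, -0.2, 9.3, -0.06, -0.008, 0.838, 0.006, -5.3, -0.2, 9.3, -0.06, -0.008, 0.838, 0.006, -5.3, -0.2, 9.3, -0.06])

```text
time: 9.1
tool_pos: [0.458, -0.1962, 0.0818]
ee_rot: [3.139, -1.011, 1.278]
wrist_force: [-0.3, -0.2, 0.5]
width: 0.0499
finger_force: 0.0
```

```bash
python3 - <<'E'
from cup import *
phi=np.radians(72.95); d=np.array([np.cos(phi),np.sin(phi),0]); c=np.array([.4988,-.0623,0]); h=c-.08*d+[0,0,.043]
Rw=Rtool(phi,32); p=h+Rw[:,2]*.019; o=robot.get_obs(); print(o['tool_pos'],o['joint_positions'].round(3),p,goto(p,Rw))
E
```

```text
[ 0.45796245 -0.19624182  0.08178628] [-1.006  0.43   1.554  0.737  1.868 -0.759] [ 0.48006791 -0.1233792   0.03293153] (array([-0.001,  0.001,  0.002]), array([-0.1 , -0.02,  9.05]))
```

move_arm(deltas=[0, 0, 0, -0.1, 0, 3, -0.06, 0, 0, 0, -0.1, 0, 6, -0.06, 0, 0, 0, -0.1, 0, 8, -0.06, 0, 0, 0, -0.1, 0, 9, -0.06, 0, 0, 0, -0.1, 0, 9, -0.06, 0, 0, 0, -0.1, 0, 9, 1, 0, 0, 0, -0.1, 0, 9, 1, 0, 0, 0, -0.1, 0, 9, 1])

```text
time: 9.9
tool_pos: [0.48, -0.1261, 0.0334]
ee_rot: [3.134, -1.01, 1.278]
wrist_force: [0.1, -0.5, 0.7]
width: 0.0291
finger_force: 0.0
```

move_arm(deltas=[0, 0, 0, 0, 0, 0, 1, 0, 0, 0, 0, 0, 0, 1, 0, 0, 0, 0, 0, 0, 1])

```text
time: 10.2
tool_pos: [0.4796, -0.1254, 0.0327]
ee_rot: [3.137, -1.011, 1.276]
wrist_force: [-0.4, -0.9, 0.6]
width: 0.0115
finger_force: 30.0
```

```bash
cat >> cup.py <<'E'
G=np.array([-.080,0,.043])
def cuppose(tilt,lip=None,org=None,phi=np.radians(72.95)):
    """TCP pose for cup tipped by tilt deg with lip (or origin) at a world point; grasp recorded in grip.npz"""
    g=np.load('grip.npz'); d=np.array([np.cos(phi),np.sin(phi),0]); y=np.array([-np.sin(phi),np.cos(phi),0])
    t=np.radians(tilt); cx=np.cos(t)*d-np.sin(t)*np.array([0,0,1.]); Rc=np.c_[cx,y,np.cross(cx,y)]
    o=org if org is not None else lip-Rc@[.048,0,.054]
    return o+Rc@g['p'],Rc@g['R']
E
python3 - <<'E'
from cup import *
o=robot.get_obs(); print(o['time'],o['width'],o['finger_force'],o['wrist_force'])
phi=np.radians(72.95); Rc=np.c_[[np.cos(phi),np.sin(phi),0],[-np.sin(phi),np.cos(phi),0],[0,0,1]]; c=np.array([.4988,-.0623,0])
Rt,pt=tool(); np.savez('grip.npz',p=Rc.T@(pt-c),R=Rc.T@Rt); print((Rc.T@(pt-c)).round(4))
b=np.load('bed.npz'); lip=b['O']+b['B']@[.033,-.078,.050]; print('mouth pt',lip)
for tl,dz in((0,.12),(95,.03)): print(cuppose(tl,lip=lip+[0,0,dz]), goto(*cuppose(tl,lip=lip+[0,0,dz])))
E
```

```text
10.2 0.0115014413354338 29.999493956565857 [-0.39261523 -0.92073126  0.55477914]
[-0.066  -0.0002  0.0327]
mouth pt [0.52163978 0.26288912 0.10044774]
(array([0.48841175, 0.15387706, 0.1991817 ]), array([[ 0.15455522,  0.95569709,  0.25051099],
       [ 0.50822652, -0.29434355,  0.80936252],
       [ 0.84724169,  0.00222513, -0.53120294]])) (array([ 0.,  0., -0.]), array([28.43, -7.35, 13.98]))
(array([0.51852725, 0.25207386, 0.2458311 ]), array([[ 0.23269873,  0.95672657, -0.17471569],
       [ 0.76302693, -0.29098674, -0.57716256],
       [-0.6030267 ,  0.00099222, -0.79772039]])) (array([ 0.002, -1.658, -0.004]), array([37.84, -7.35, 20.21]))
```

move_arm(deltas=[0, 0, 0, 0.8, 0, -0.5, 1, 0, 0, 0, 2.4, 0, -1.5, 1, 0, 0, 0, 4.8, 0, -3.0, 1, 0, 0, 0, 7.2, 0, -4.5, 1, 0, 0, 0, 9.6, 0, -6.0, 1, 0, 0, 0, 12, 0, -7.5, 1, 0, 0, 0, 13.5, 0, -8.4, 1, 0, 0, 0, 14.1, 0, -8.8, 1])

```text
time: 11.0
tool_pos: [0.4796, -0.1249, 0.2014]
ee_rot: [3.13, -1.008, 1.283]
wrist_force: [-0.2, -0.6, -2.3]
width: 0.0118
finger_force: 30.0
```

```bash
python3 - <<'E'
from cup import *
o=robot.get_obs(); print(o['width'],o['tool_pos'],o['wrist_force'],o['wrist_torque'])
s=snap('wrist','w6.png'); t=snap('side','s6.png')
cv2.imwrite('pics/c6.png',np.vstack([s['image'][:300,:,::-1],cv2.resize(t['image'][150:300,200:520,::-1],(640,300))]))
E
```

```text
0.011797703885468289 [ 0.4796473  -0.12491208  0.20140088] [-0.15296376 -0.55754111 -2.31420198] [-0.77046301  0.13883601  0.01977806]
```

View pics/c6.png

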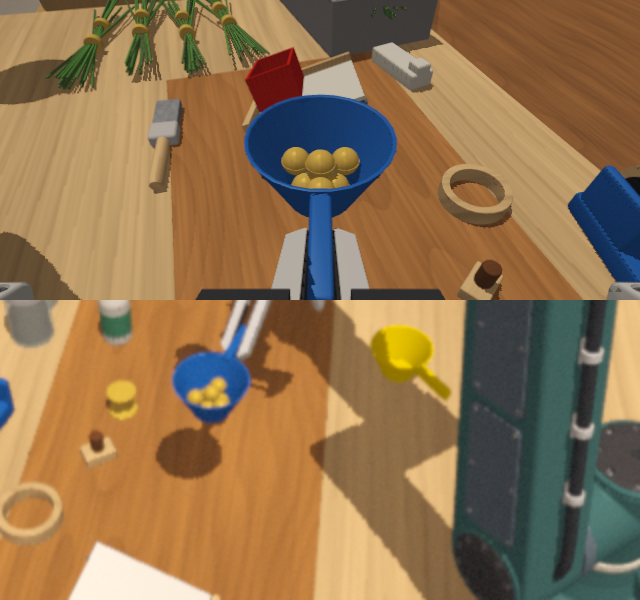

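The top half shows the cup held level at (320,145) with its bells inside. The bottom half, from the side camera, shows the same at (212,385). Carrying it to the plate.

move_arm(deltas=[0, 0, 0, 0.3, -0.15, 0.5, 1, 0, 0, 0, 1.0, -0.5, 1.6, 1, 0, 0, 0, 2.1, -1.1, 3.3, 1, 0, 0, 0, 3.4, -1.75, 5.4, 1, 0, 0, 0, 4.7, -2.4, 7.5, 1, 0, 0, 0, 6.0, -3.1, 9.6, 1, 0, 0, 0, 7.3, -3.8, 11.7, 1, 0, 0, 0, 8.6, -4.45, 13.8, 1])

```text
time: 11.9
tool_pos: [0.4835, 0.0463, 0.1972]
ee_rot: [-3.14, -1.012, 1.272]
wrist_force: [0.5, -0.4, -2.2]
width: 0.0116
finger_force: 30.0
```

move_arm(deltas=[0, 0, 0, 1.2, -0.6, 1.9, 1, 0, 0, 0, 2.4, -1.25, 3.8, 1, 0, 0, 0, 3.5, -1.8, 5.6, 1, 0, 0, 0, 4.4, -2.3, 7.1, 1, 0, 0, 0, 5.1, -2.65, 8.2, 1, 0, 0, 0, 5.5, -2.85, 8.8, 1, 0, 0, 0, 5.7, -2.95, 9.0, 1, 0, 0, 0, 5.7, -2.95, 9.0, 1])

```text
time: 12.7
tool_pos: [0.4875, 0.1546, 0.1988]
ee_rot: [3.138, -1.011, 1.276]
wrist_force: [-0.1, 0.5, -1.0]
width: 0.0118
finger_force: 30.0
```

```bash
python3 - <<'E'
from cup import *
o=robot.get_obs(); print(o['time'],o['width'],o['tool_pos'],o['joint_positions'].round(3))
s=snap('wrist','w7.png'); P=cloud(s); im=s['image'].astype(int); r,g,b=im[...,0],im[...,1],im[...,2]
m=((b>60)&(b>r+40)&(b>g+30)).astype(np.uint8); Rt,pt=tool(); gp=np.load('grip.npz'); Rc=Rt@gp['R'].T; oc=pt-Rc@gp['p']
Q=(P-oc)@Rc; k=(m>0)&(np.hypot(Q[...,0],Q[...,1])<.065)&(abs(Q[...,2]-.054)<.01); q=Q[k]
rr=np.hypot(q[:,0],q[:,1]); ang=np.degrees(np.arctan2(q[:,1],q[:,0]))
for a in(-150,-90,-45,0,45,90,150):
    w=(abs(ang-a)<12)&(rr>.043); 
    if w.sum(): print(a,w.sum(),'rmax',np.percentile(rr[w],98).round(4),'z95',np.percentile(q[w,2],95).round(4))
bd=np.load('bed.npz'); lip=bd['O']+bd['B']@[.033,-.078,.050]; print('lip now',oc+Rc@[.048,0,.054]-lip)
for tl,dz in((30,.07),(60,.05),(75,.035),(85,.03),(95,.03),(103,.03)):
    v,w=goto(*cuppose(tl,lip=lip+[0,0,dz])); print(tl,v,w)
E
```

```text
12.7 0.01182502202570089 [0.4874987  0.15459829 0.19875715] [-0.448 -0.103  1.908  0.993  1.569 -0.28 ]
-150 221 rmax 0.047 z95 0.0548
-90 146 rmax 0.0466 z95 0.0548
-45 245 rmax 0.0475 z95 0.0543
0 299 rmax 0.0474 z95 0.0543
45 314 rmax 0.048 z95 0.0541
90 199 rmax 0.0477 z95 0.0544
150 243 rmax 0.0475 z95 0.0545
lip now [-0.00073484  0.0003445   0.11957994]
30 [ 0.    -0.523 -0.001] [ 1.11  0.08 -0.16]
60 [ 1.000e-03 -1.047e+00 -2.000e-03] [5.41 0.08 1.15]
75 [ 1.000e-03 -1.309e+00 -2.000e-03] [6.88 0.08 3.21]
85 [ 0.002 -1.483 -0.003] [8.07 0.08 4.71]
95 [ 0.002 -1.658 -0.003] [9.44 0.08 6.19]
103 [ 0.002 -1.798 -0.003] [10.33  0.08  7.54]
```

```bash
python3 - <<'E'
from cup import *
bd=np.load('bed.npz'); lip=bd['O']+bd['B']@[.033,-.086,.050]
def rows(tilts,start):
    p0,R0=start
    for t in tilts:
        dz=np.interp(t,[0,30,55,70],[.12,.08,.045,.032]); p,Rw=cuppose(t,lip=lip+[0,0,dz])
        v=R.from_matrix(R0.T@Rw).as_rotvec(); print(t,np.round(v,3)[1],np.round(100*R0.T@(p-p0),1))
    return p,Rw
a=rows([4,11,19,27,35,43,51,57],tool()[::-1]); print()
a=rows([61,64,67,69,71,73,75,77],a); print()
a=rows([79,81,83,85,87,89,92,95],a); print()
a=rows([99,103,103,103,103],a); print(a)
E
```

```text
4 -0.07 [-0.   0.1 -1. ]
11 -0.192 [ 0.3  0.1 -1.4]
19 -0.331 [ 0.9  0.1 -1.5]
27 -0.471 [ 1.5  0.1 -1.5]
35 -0.611 [ 2.1  0.1 -1.3]
43 -0.75 [ 2.8  0.1 -0.8]
51 -0.89 [ 3.5  0.1 -0.1]
57 -0.995 [4.  0.1 0.6]

61 -0.07 [ 0.6  0.  -0.2]
64 -0.122 [ 1.1  0.  -0.3]
67 -0.175 [ 1.6  0.  -0.4]
69 -0.209 [ 1.9  0.  -0.4]
71 -0.244 [ 2.3  0.  -0.5]
73 -0.279 [ 2.6  0.  -0.7]
75 -0.314 [ 3.   0.  -0.9]
77 -0.349 [ 3.4  0.  -1. ]

79 -0.035 [ 0.3  0.  -0.3]
81 -0.07 [ 0.6  0.  -0.5]
83 -0.105 [ 0.9  0.  -0.8]
85 -0.14 [ 1.3  0.  -1. ]
87 -0.175 [ 1.6  0.  -1.2]
89 -0.209 [ 1.9  0.  -1.4]
92 -0.262 [ 2.5  0.  -1.7]
95 -0.314 [ 3.  0. -2.]

99 -0.07 [ 0.6  0.  -0.5]
103 -0.14 [ 1.3  0.  -1. ]
103 -0.14 [ 1.3  0.  -1. ]
103 -0.14 [ 1.3  0.  -1. ]
103 -0.14 [ 1.3  0.  -1. ]
(array([0.52111673, 0.26011323, 0.25035973]), array([[ 2.05815113e-01,  9.56760438e-01, -2.05547082e-01],
       [ 6.75368256e-01, -2.90876312e-01, -6.77693655e-01],
       [-7.08179255e-01,  6.59621757e-04, -7.06032370e-01]]))
```

move_arm(deltas=[0, -0.07, 0, 0, 0.1, -1.0, 1, 0, -0.192, 0, 0.3, 0.1, -1.4, 1, 0, -0.331, 0, 0.9, 0.1, -1.5, 1, 0, -0.471, 0, 1.5, 0.1, -1.5, 1, 0, -0.611, 0, 2.1, 0.1, -1.3, 1, 0, -0.75, 0, 2.8, 0.1, -0.8, 1, 0, -0.89, 0, 3.5, 0.1, -0.1, 1, 0, -0.995, 0, 4.0, 0.1, 0.6, 1])

```text
time: 13.55
tool_pos: [0.497, 0.1805, 0.2312]
ee_rot: [3.138, -0.014, 1.273]
wrist_force: [-0.9, -0.3, -1.4]
width: 0.0117
finger_force: 30.0
```

```bash
python3 - <<'E'
from cup import *
from box import box
bd=np.load('bed.npz'); lip=bd['O']+bd['B']@[.033,-.086,.050]
o=robot.get_obs(); print(o['width'],o['joint_positions'].round(3),o['qvel'].round(2)); Rt,pt=tool(); gp=np.load('grip.npz'); Rc=Rt@gp['R'].T; oc=pt-Rc@gp['p']
print('lip off',(oc+Rc@[.048,0,.054]-lip).round(4),'tilt',np.degrees(np.arccos(Rc[2,2])))
E
```

```text
0.011713246406899504 [0.235 0.027 1.383 0.01  1.721 0.534] [ 0.77  0.59 -0.6  -0.94  0.52  0.65]
lip off [0.001  0.0012 0.0445] tilt 57.12195282326395
```

On track: the tilt is 57° and the lip is over its mark. Pouring slowly.

move_arm(deltas=[0, -0.07, 0, 0.6, 0, -0.2, 1, 0, -0.122, 0, 1.1, 0, -0.3, 1, 0, -0.175, 0, 1.6, 0, -0.4, 1, 0, -0.209, 0, 1.9, 0, -0.4, 1, 0, -0.244, 0, 2.3, 0, -0.5, 1, 0, -0.279, 0, 2.6, 0, -0.7, 1, 0, -0.314, 0, 3.0, 0, -0.9, 1, 0, -0.349, 0, 3.4, 0, -1.0, 1])

```text
time: 14.35
tool_pos: [0.5064, 0.2118, 0.2406]
ee_rot: [3.139, 0.335, 1.271]
wrist_force: [1.2, 0.7, -1.7]
width: 0.0117
finger_force: 30.0
```

move_arm(deltas=[0, -0.035, 0, 0.3, 0, -0.3, 1, 0, -0.07, 0, 0.6, 0, -0.5, 1, 0, -0.105, 0, 0.9, 0, -0.8, 1, 0, -0.14, 0, 1.3, 0, -1.0, 1, 0, -0.175, 0, 1.6, 0, -1.2, 1, 0, -0.209, 0, 1.9, 0, -1.4, 1, 0, -0.262, 0, 2.5, 0, -1.7, 1, 0, -0.314, 0, 3.0, 0, -2.0, 1])

```text
time: 15.15
tool_pos: [0.5165, 0.2454, 0.2495]
ee_rot: [3.138, 0.65, 1.271]
wrist_force: [0.2, -0.1, -1.1]
width: 0.0118
finger_force: 30.0
```

move_arm(deltas=[0, -0.07, 0, 0.6, 0, -0.5, 1, 0, -0.14, 0, 1.3, 0, -1.0, 1, 0, -0.14, 0, 1.3, 0, -1.0, 1, 0, -0.14, 0, 1.3, 0, -1.0, 1, 0, -0.14, 0, 1.3, 0, -1.0, 1, 0, -0.14, 0, 1.3, 0, -1.0, 1])

```text
time: 15.75
tool_pos: [0.5213, 0.26, 0.251]
ee_rot: [3.136, 0.785, 1.268]
wrist_force: [0.6, 0.2, -0.5]
width: 0.0118
finger_force: 30.0
```

```bash
python3 - <<'E'
from cup import *
from box import box
o=robot.get_obs(); print(o['time'],o['width'],o['joint_positions'].round(3)); Rt,pt=tool(); gp=np.load('grip.npz'); Rc=Rt@gp['R'].T; oc=pt-Rc@gp['p']
bd=np.load('bed.npz'); lip=bd['O']+bd['B']@[.033,-.086,.050]
print('lip off',(oc+Rc@[.048,0,.054]-lip).round(4),'tilt',np.degrees(np.arccos(Rc[2,2])))
t=snap('side','s8.png'); w=snap('wrist','w8.png'); box(t); box(w)
cv2.imwrite('pics/c8.png',np.vstack([w['image'][:300,:,::-1],cv2.resize(t['image'][250:400,130:450,::-1],(640,300))]))
E
```

```text
15.75 0.011757591511178594 [ 0.624  0.624  0.783 -0.615  2.305  0.64 ]
lip off [0.0006 0.0001 0.0327] tilt 102.86608001564197
410 [-0.0605 -0.0148  0.051   0.0527] ((0.03448757529258728, -0.02740388736128807), (0.05275316536426544, 0.0810423493385315), 71.16683959960938)
slope [ 0.007 -0.008  0.049]
9092 [-0.0399  0.0139  0.05    0.0508] ((0.03283127769827843, -0.08044083416461945), (0.06761346012353897, 0.0794716626405716), 0.31853240728378296)
slope [0.005 0.006 0.049]
```

View pics/c8.png

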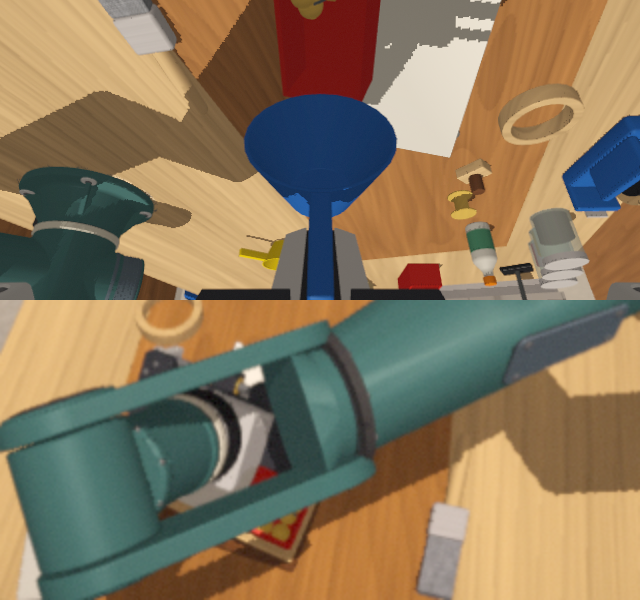

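The wrist view (top half) shows the tipped cup empty at (320,150), over the box at (320,50), with a bell visible at (310,5). The side crop shows several bells in the box at (280,525). Lifting off and turning the cup upright again.

```bash
python3 - <<'E'
from cup import *
bd=np.load('bed.npz'); lip=bd['O']+bd['B']@[.033,-.086,.050]; p0,R0=tool()[::-1]
for t,dz,back in((100,.05,0),(94,.075,.01),(86,.10,.02),(78,.12,.03),(70,.13,.05),(62,.13,.07),(54,.13,.1),(46,.13,.13)):
    phi=np.radians(72.95); d=np.array([np.cos(phi),np.sin(phi),0]); p,Rw=cuppose(t,lip=lip+[0,0,dz]-back*d)
    print(t,np.round(R.from_matrix(R0.T@Rw).as_rotvec(),3),np.round(100*R0.T@(p-p0),1))
E
```

```text
100 [-0.001  0.05  -0.005] [-1.7 -0.  -0.8]
94 [-0.     0.155 -0.005] [-5.  0. -1.]
86 [-0.     0.295 -0.004] [-8.3  0.  -0.7]
78 [-0.     0.434 -0.004] [-11.2   0.    0. ]
70 [ 0.     0.574 -0.004] [-13.8   0.    2.3]
62 [ 0.     0.714 -0.003] [-15.5   0.    5.3]
54 [ 0.     0.853 -0.003] [-17.7   0.    9. ]
46 [ 0.001  0.993 -0.003] [-19.7   0.   12.8]
```

move_arm(deltas=[0, 0.05, 0, -1.7, 0, -0.8, 1, 0, 0.155, 0, -5, 0, -1, 1, 0, 0.295, 0, -8.3, 0, -0.7, 1, 0, 0.434, 0, -11.2, 0, 0, 1, 0, 0.574, 0, -13.8, 0, 2.3, 1, 0, 0.714, 0, -15.5, 0, 5.3, 1, 0, 0.853, 0, -17.7, 0, 9, 1, 0, 0.993, 0, -19.7, 0, 12.8, 1])

```text
time: 16.65
tool_pos: [0.4527, 0.0406, 0.3009]
ee_rot: [3.132, -0.209, 1.275]
wrist_force: [0.8, -2.1, -2.1]
width: 0.0115
finger_force: 30.0
```

```bash
python3 - <<'E'
from cup import *
from box import *
o=robot.get_obs(); print(o['time'],o['joint_positions'].round(3)); s=snap('side','s9.png'); w=snap('top','t9.png')
box(s)
for k in(s,w):
    P=cloud(k); Q=(P-O)@B; im=k['image'].astype(int); r,g,b=im[...,0],im[...,1],im[...,2]
    m=(abs(Q[...,0]-.033)<.03)&(abs(Q[...,1]+.06)<.058)&(Q[...,2]>.0)&(Q[...,2]<.055)&(r>90)&(g>60)&(g>b+25); print('brass',m.sum(),np.percentile(Q[m],[1,50,99],axis=0).round(3).tolist() if m.sum() else '')
for t,org in((20,[.4988,-.01,.12]),(0,[.4988,-.0623,.06]),(0,[.4988,-.0623,.002])): print(goto(*cuppose(t,org=np.array(org))))
E
```

```text
16.65 [-0.197 -0.184  1.458  0.214  1.831  0.158]
313 [-0.0617  0.0171  0.0472  0.0516] ((0.029685553163290024, -0.05743028223514557), (0.0536356158554554, 0.11694648116827011), 0.228458970785141)
slope [0.033 0.002 0.047]
brass 485 [[0.004, -0.067, 0.001], [0.022, -0.033, 0.021], [0.053, -0.003, 0.05]]
brass 154 [[0.006, -0.064, 0.004], [0.024, -0.037, 0.023], [0.054, -0.005, 0.042]]
(array([ 0.006,  0.462, -0.027]), array([-9.48,  6.05, 10.5 ]))
(array([ 0.011,  0.811, -0.025]), array([-17.42,   7.79,  17.11]))
(array([ 0.011,  0.811, -0.025]), array([-18.57,   7.8 ,  22.8 ]))
```

move_arm(deltas=[0.001, 0.12, -0.003, -2.5, 1, 2.5, 1, 0.003, 0.25, -0.008, -5.5, 2.5, 5.5, 1, 0.005, 0.4, -0.012, -8.5, 4, 8.5, 1, 0.007, 0.54, -0.017, -11.5, 5.2, 11.5, 1, 0.009, 0.68, -0.021, -14.5, 6.5, 14.3, 1, 0.011, 0.8, -0.025, -16.8, 7.5, 16.5, 1, 0.011, 0.811, -0.025, -17.4, 7.8, 17.1, 1, 0.011, 0.811, -0.025, -17.4, 7.8, 17.1, 1])

```text
time: 17.55
tool_pos: [0.4881, -0.1116, 0.0941]
ee_rot: [3.139, -1.016, 1.299]
wrist_force: [-0.2, -0.7, -0.7]
width: 0.0119
finger_force: 30.0
```

move_arm(deltas=[0, 0, 0, 0, 0, 0, 1, 0, 0, 0, 0, 0, 0, 1, 0, 0, 0, 0, 0, 0, 1])

```text
time: 17.85
tool_pos: [0.4896, -0.1106, 0.0991]
ee_rot: [3.117, -1.01, 1.322]
wrist_force: [-0.6, -0.7, -0.7]
width: 0.0118
finger_force: 30.0
```

```bash
python3 - <<'E'
from cup import *
print(robot.get_obs()['time'],goto(*cuppose(0,org=np.array([.4988,-.0623,.001]))))
E
```

```text
17.85 (array([-0.019,  0.   ,  0.025]), array([-6.44, -0.65,  2.04]))
```

move_arm(deltas=[-0.01, 0, 0.015, -1.6, -0.2, 0.5, 1, -0.019, 0, 0.025, -3.2, -0.4, 1, 1, -0.019, 0, 0.025, -4.6, -0.6, 1.4, 1, -0.019, 0, 0.025, -5.6, -0.65, 1.7, 1, -0.019, 0, 0.025, -6.2, -0.65, 1.9, 1, -0.019, 0, 0.025, -6.4, -0.65, 2.0, 1, -0.019, 0, 0.025, -6.4, -0.65, 2.0, 1, -0.019, 0, 0.025, -6.4, -0.65, 2.0, 1])

```text
time: 18.65
tool_pos: [0.4782, -0.1253, 0.0321]
ee_rot: [-3.133, -1.017, 1.264]
wrist_force: [-2.7, -0.3, 4.1]
width: 0.0119
finger_force: 30.0
```

```bash
python3 - <<'E'
from cup import *
o=robot.get_obs();print(o['time'],o['wrist_force'],goto(*cuppose(0,org=np.array([.4988,-.0623,.0]))))
a,b=cv2.imread('pics/s9.png'),cv2.imread('pics/t9.png')
cv2.imwrite('pics/c9.png',np.vstack([cv2.resize(a[270:390,200:320],(560,300),interpolation=cv2.INTER_CUBIC),cv2.resize(b[150:225,185:325],(560,300),interpolation=cv2.INTER_CUBIC)]))
E
```

```text
18.65 [-2.67367603 -0.2752143   4.13058535] (array([-0.003, -0.006, -0.006]), array([ 0.07,  0.14, -0.01]))
```

View pics/c9.png

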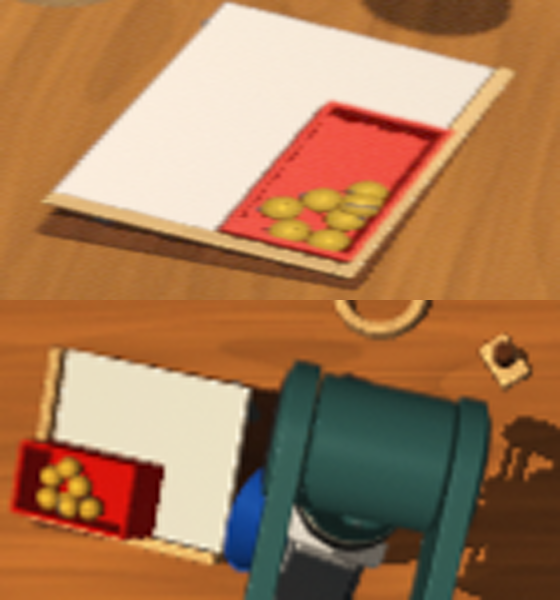

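All seven bells show in the box, in the side half at (282,208), (322,200), (370,190), (362,207), (343,218), (288,232) and (328,240). The box sits in its corner. The cup is on the table, so I release it and back off.

move_arm(deltas=[0, 0, 0, 0, 0, 0, 0.6, 0, 0, 0, 0, 0, 0, 0.2, 0, 0, 0, 0, 0, 0, 0.2, 0, 0, 0, 0, 0, 0, 0.2, 0, 0, 0, 0, 0, -2, 0.2, 0, 0, 0, 0, 0, -5, 0.2, 0, 0, 0, 0, 0, -9, 0.2, 0, 0, 0, 0, 0, -12, 0.2])

```text
time: 19.45
tool_pos: [0.4484, -0.2247, 0.0955]
ee_rot: [-3.135, -1.014, 1.264]
wrist_force: [0.3, -0.4, -0.1]
width: 0.0373
finger_force: 0.0
```

move_arm(deltas=[0, 0, 0, 2, 0, -3, 0.2, 0, 0, 0, 4, 0, -5, 0.2, 0, 0, 0, 4, 0, -5, 0.2, 0, 0, 0, 4, 0, -5, 0.2])

```text
time: 19.85
tool_pos: [0.4425, -0.2438, 0.1546]
ee_rot: [-3.135, -1.013, 1.263]
wrist_force: [1.0, 0.4, -0.5]
width: 0.0374
finger_force: 0.0
```

```bash
python3 - <<'E'
from cup import *
from box import *
o=robot.get_obs(); print(o['time'],o['width'],o['wrist_force'])
s=snap('wrist','w10.png'); P=cloud(s); im=s['image'].astype(int); r,g,b=im[...,0],im[...,1],im[...,2]
t=P[(b>60)&(b>r+40)&(b>g+30)&(abs(P[...,0]-.49)<.1)&(abs(P[...,1]+.06)<.1)&(P[...,2]<.1)]
c=np.array([.4988,-.0623]); rr=np.linalg.norm(t[:,:2]-c,axis=1); k=(abs(rr-.048)<.004)&(t[:,2]>.046); q=t[k]; A=np.c_[q[:,:2]-c,np.ones(len(q))]
for _ in range(3):
    co=np.linalg.lstsq(A,q[:,2],rcond=None)[0]; e=q[:,2]-A@co; q,A=q[e>-.002],A[e>-.002]
print('cup rim plane',co.round(4),len(q))
box(snap('side','s10.png'))
E
```

```text
19.85 0.037359823410973915 [ 0.96997566  0.38228316 -0.51483729]
cup rim plane [ 0.0057 -0.0041  0.0535] 589
303 [-0.0622  0.0183  0.0483  0.0508] ((0.03048643097281456, -0.056743599474430084), (0.11704710125923157, 0.056649353355169296), 87.79193878173828)
slope [ 0.025 -0.005  0.047]
```

```bash
python3 -c "
from bench import robot
print(robot.close_job())"
```

```text
the job is handed in; nothing more can be done
None
```

I handed the job in at about 20 s of the 72 s. By my own checks the box is home in its corner, all seven bells are in it, and the empty cup stands upright on the table. No verdict came back.

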